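# Pack the rework nozzles in reverse order under the hold-down bar

### The job

Move the three hot-air nozzles from the cooling rack into the nests of the black carrying case in reverse order, since the colleague who gets the case sits on the other side of the bench: the nozzle that is leftmost on the rack goes into the rightmost nest, the middle one into the middle nest, and the rightmost one into the leftmost nest, each standing upright, fully down in the middle of its nest. When all three are in, lay the aluminium hold-down bar over them, flat in the notches of the case's two end posts and centred end to end, grip block up; do not knock any nozzle over on the way.

Things in the scene. Friction and masses are not known exactly. Their poses are not given: they have to be found in the camera images.
- nozzle_square_mid (a point): steel hot-air nozzle, 57 mm tall, 70 g, standing mouth down on the cooling rack: below a square skirt, 46 x 46 mm, 25 mm high, above it a round collar 22 mm in diameter, 32 mm tall, to grip it by. This point: on its axis half-way up, 28.5 mm above its foot; the collar runs from 3.5 mm below this point to 28.5 mm above it. z up, x and y along the sides of the skirt
- nozzle_round_mid (a point): steel hot-air nozzle, 57 mm tall, 70 g, standing mouth down on the cooling rack: below a round skirt, 40 mm in diameter, 25 mm high, above it a round collar 22 mm in diameter, 32 mm tall, to grip it by. This point: on its axis half-way up, 28.5 mm above its foot; the collar runs from 3.5 mm below this point to 28.5 mm above it. z up, x and y level (it is round)
- nozzle_oblong_mid (a point): steel hot-air nozzle, 57 mm tall, 70 g, standing mouth down on the cooling rack: below a rectangular skirt, 32 mm (along x) by 52 mm (along y), 25 mm high, above it a round collar 22 mm in diameter, 32 mm tall, to grip it by. This point: on its axis half-way up, 28.5 mm above its foot; the collar runs from 3.5 mm below this point to 28.5 mm above it. z up, y along the skirt's long side
- pad_square: fixed black silicone pad, 66 x 66 x 6 mm, one of three alike in a row, 80 mm apart, on the aluminium cooling rack (84 x 256 x 20 mm). The square nozzle starts on this one; the pad stays and marks that place in the row. Origin at the centre of its underside, 20 mm above the bench; y along the row to the left as seen from the robot (+y)
- pad_round: fixed black silicone pad, 66 x 66 x 6 mm, one of three alike in a row, 80 mm apart, on the aluminium cooling rack (84 x 256 x 20 mm). The round nozzle starts on this one; the pad stays and marks that place in the row. Origin at the centre of its underside, 20 mm above the bench; y along the row to the left as seen from the robot (+y)
- pad_oblong: fixed black silicone pad, 66 x 66 x 6 mm, one of three alike in a row, 80 mm apart, on the aluminium cooling rack (84 x 256 x 20 mm). The oblong nozzle starts on this one; the pad stays and marks that place in the row. Origin at the centre of its underside, 20 mm above the bench; y along the row to the left as seen from the robot (+y)
- nest_left_floor (a point): fixed grey nest, 78 x 78 x 14 mm, with a 60 x 60 mm recess 8 mm deep: the left of three, 80 mm apart, in a row in the black case, seen from the robot (left = +y). Point: centre of the recess floor, 12 mm above the bench; x across, y along the row to the left
- nest_middle_floor (a point): fixed grey nest, 78 x 78 x 14 mm, with a 60 x 60 mm recess 8 mm deep: the middle of three, 80 mm apart, in a row in the black case, seen from the robot (left = +y). Point: centre of the recess floor, 12 mm above the bench; x across, y along the row to the left. End posts at y = +-138 mm (18 thick, 60 wide, top z = 78) have notches 40 wide in x, centred on x = 0, floors at z = 64, over the nozzles
- nest_right_floor (a point): fixed grey nest, 78 x 78 x 14 mm, with a 60 x 60 mm recess 8 mm deep: the right of three, 80 mm apart, in a row in the black case, seen from the robot (left = +y). Point: centre of the recess floor, 12 mm above the bench; x across, y along the row to the left
- bar_grip (a point): loose hold-down bar lying on the bench: flat aluminium strip 300 mm long (y), 24 wide (x), 6 thick, 140 g, with an upright black grip block in its middle, 36 mm long (y), 16 thick (x), standing 34 above the strip. Point: centre of the grip block, 23 mm above the strip's underside, 17 mm below the block's top

How it is judged:
By the outcome, as a careful person would: the job done as asked, in the order asked, and still so for the second after the job is handed in, with the robot touching nothing.
It also fails if it takes over 104 s, if anything falls off the work surface, if the arm or the gripper's body presses on something with over 40 N, if the wrist force passes 120 N, or if a joint passes its speed limit or range.

### The arm

A 6-joint arm with a two-finger parallel gripper is mounted at the origin on the work surface. World frame = base frame: x ahead of the robot, y to its left, z up, the work surface at z = 0. Lengths are in mm, angles in degrees, forces in N, time in s.
With the tool pointing down it reaches from about 300 to 850 mm from the base axis. Payload 4.2 kg.
Tool frame: the origin (TCP) lies on the centre line of the jaws, within the pads' length; the fingertips stand 14 mm ahead of it and the grasp point (between the pads) lies 5 mm behind it (env.finger_overhang is the z of the fingertips in the tool frame, in mm); z points along the fingers, y is the line along which they close (so a half turn about z gives the same grasp; the last joint's range is limited). The gripper opens to 91 mm and grips with 3 to 60 N. Pads are 32 mm wide; open, the fingers measure 118 mm over their backs; the gripper's body (76 mm by 178 mm) begins 60 mm behind the grasp point.
Start: joints at [62.051, 18.312, 89.639, -0, 72.044, -1.146], TCP at [259.285, 513.238, 227.976] pointing down, gripper open.
Joint ranges: [-177.97, 177.97], [-48.28, 115.42], [12.27, 149.76], [-77.06, 257.06], [2.81, 150.46], [-146.56, 146.56]. Speed limits (degrees/s): [147.25, 147.25, 180, 180, 180, 180].

### API

Orientations are given as [roll, pitch, yaw] about the fixed x, y, z axes, in that order (R = Rz(yaw) Ry(pitch) Rx(roll)).
In Python, from workcell import sensors, viewer, env gives the robot as it stands. The module is installed in compiled form; this text tells all that it offers.
- The arm moves only by the tool step_arm, never from a script. Its argument "plan" is one flat list of numbers, 6 for each row, row after row: the shift along the tool's x, y, z in cm, then the turn, a rotation vector about the tool's x, y, z in rad. In form: [x, y, z, wx, wy, wz, x, y, z, wx, wy, wz, ...]. A call has 1 to 5 rows; each row shifts and turns the commanded pose from where the row before left it, along the tool's axes as they then stand; what a row does not reach is not made up. A row lasts 1/12 s, in which the tool goes at most 41.7 mm and 7.16 degrees, less where a joint would pass 70% of its speed; a pose out of reach is approached as far as the arm can. A call is refused whole if a number of a shift passes 4.17 or a number of a turn 0.125, either way. A call with a gripper value outside its range is refused whole. "hand" is the finger opening in cm, from 0 to 9.12, set as the call begins (left out, the last holds). The fingers move at their own pace and stop on an object; "newtons" is the grip in N (left out, the last holds). Time passes only in rows, so rows that do not move let the fingers close. It gives the time, the measured TCP pose, the force, the opening and the grip force at its end, in the units of the state.
- sensors.state(): the state, without advancing time (a new reading comes with each control period).
- viewer.grab_frame(name): name is "scene" or "top"; returns a dict with "img" (420x560x3 uint8, red, green, blue), "fx", "fy", "cx", "cy" (pixels), "k1" (the pictures are not rectified: a ray, as slopes to the right and down, at radius r is drawn at 1 + k1 r^2 times it, then the intrinsics apply), "position" and "attitude" of the camera in the world. Camera axes: x right, y down, z forward; pixel columns grow to the right and rows downward; lengths in mm; the calibration is good to about 2 mm. A picture is of the moment at which its call begins. There is no depth.
- env.job_done(): hands the job in; it is judged then, once.
Trained networks look in a picture, given as the dict that the camera call returned (one of the last four; its "shot" number tells which), for a name from the list of things; names that differ only in an ending like _2 or _b are one class to them, and where a whole thing is asked for, a point or a joint stands for the part that bears it (a point fixed in the world has none). Each returns a list of dicts, best first, with "score" (0 to 1); they miss things now and then, are a little off and sometimes report something else, mostly with a low value. They report only what shows in the picture. A call takes as long as a camera call.
- viewer.boxes_of(name, picture): "location" ([column, row] in pixels, amid what is visible of it).
- viewer.pinpoint(name, picture): "location" ([column, row] in pixels: a listed point, or the origin of a listed thing).
The state is a dict: "time_s": time; "qpos": joint angles; "qvel": joint speeds; "effort": joint torques, N m; "ee_pos": TCP position; "ee_rot": TCP orientation; "force": force on the tool from outside, world axes, zero at the start; "torque": the same for the moment, N m; "gripper_width": finger opening in mm; "gripper_force": force on a finger pad.
Only numpy, scipy, OpenCV 4.12 (cv2) and the standard library are available. Lean on these libraries where they do the work, as an engineer would, in place of code of your own. Each camera call takes 0.05 s, during which the arm holds its last target. There are 200 camera calls.

## Working session

There is one attempt and no reset: what is moved stays moved. The work goes in short steps, Python scripts to look and compute and a tool call to move; the robot and the scene stay as the last step left them, time stands still between calls to the robot, and variables do not carry over. Pictures are saved under pics/ and viewed, at most 14 in all, crops included, and the job is handed in when it is done.

Besides the shell and the picture viewer there is one more tool, called after "Emit:" as name(argument=value, ...), one argument or row to a line, values as JSON. step_arm: Moves the arm, as the interface text tells. Its arguments: {"type":"object","properties":{"plan":{"type":"array","items":{"type":"number"}},"hand":{"type":"number"},"newtons":{"type":"number"}},"required":["plan"]}

```bash
mkdir -p pics
cat > h.py <<'E'
import numpy as np, cv2
from workcell import sensors, viewer, env
from scipy.spatial.transform import Rotation as R
def rot(a):
    a=np.array(a,float)
    return a if a.shape==(3,3) else (R.from_quat(a).as_matrix() if a.size==4 else R.from_euler('xyz',a,degrees=True).as_matrix())
def ray(p,uv):
    d=np.array([(uv[0]-p['cx'])/p['fx'],(uv[1]-p['cy'])/p['fy']]); s=d.copy()
    for _ in range(20): s=d/(1+p['k1']*(s@s))
    return np.array(p['position'],float),rot(p['attitude'])@np.array([s[0],s[1],1])
def at(p,uv,z):
    o,d=ray(p,uv); return o+d*(z-o[2])/d[2]
def proj(p,X):
    c=rot(p['attitude']).T@(np.array(X,float)-p['position']); s=c[:2]/c[2]; s=s*(1+p['k1']*(s@s))
    return np.array([s[0]*p['fx']+p['cx'],s[1]*p['fy']+p['cy']])
def save(p,n): cv2.imwrite(f'pics/{n}.png',p['img'][:,:,::-1])
E
python3 - <<'E'
from h import *
Z=dict(nozzle_square_mid=54.5,nozzle_round_mid=54.5,nozzle_oblong_mid=54.5,pad_square=20,pad_round=20,pad_oblong=20,nest_left_floor=12,nest_middle_floor=12,nest_right_floor=12,bar_grip=23)
for c in ('top','scene'):
    p=viewer.grab_frame(c); save(p,c+'0'); print(c,p['position'],p['attitude'],p['fx'],p['k1'])
    for n,z in Z.items():
        for r in viewer.pinpoint(n,p)[:2]: print(n,round(r['score'],2),np.round(r['location'],1),np.round(at(p,r['location'],z),1))
print(sensors.state())
E
```

```text
top [ 490.48789021   -1.28930263 1095.8618829 ] [-1.73041316e+02 -8.14960954e-02 -9.08727557e+01] 415.9058981119267 -0.0721508459617174
nozzle_square_mid 0.82 [393.6 250.6] [ 501.9 -299.1   54.5]
nozzle_round_mid 0.7 [330.9 243.9] [ 521.4 -141.7   54.5]
nozzle_round_mid 0.67 [360.4 244.4] [ 518.9 -215.7   54.5]
nozzle_oblong_mid 0.53 [330.1 241.9] [ 526.5 -139.8   54.5]
pad_square 0.84 [388.8 250.9] [ 501.7 -296.3   20. ]
pad_round 0.65 [356.2 249.4] [ 507.2 -211.5   20. ]
pad_oblong 0.63 [328.3 247.5] [ 513.3 -139.3   20. ]
nest_left_floor 0.88 [146.9 246.1] [523.7 333.   12. ]
nest_middle_floor 0.81 [176.4 248.5] [516.6 255.1  12. ]
nest_right_floor 0.63 [204.3 251.7] [507.4 182.   12. ]
nest_right_floor 0.23 [251.3 181.5] [690.5  58.3  12. ]
bar_grip 0.63 [251.9 179.4] [694.   56.1  23. ]
scene [1030.00723075  251.35747728  776.2166854 ] [-144.53471951    0.32509384  118.79329258] 401.1558465917825 0.04094811173378116
nozzle_square_mid 0.68 [187.8 139. ] [ 507.5 -306.1   54.5]
nozzle_round_mid 0.63 [217.2 152.6] [ 510.8 -215.4   54.5]
nozzle_oblong_mid 0.82 [240.4 166.3] [ 521.3 -
[... 302 characters left out ...]
 264.9] [693.3  55.4  23. ]
{'time_s': 1.1, 'qpos': array([ 6.20502363e+01,  1.83111258e+01,  8.96390266e+01, -4.91453525e-04,
        7.20452822e+01, -1.14554494e+00]), 'qvel': array([ 0.00605494,  0.05134364, -0.09602665, -0.00355846, -0.0314422 ,
       -0.13178184]), 'effort': array([ 4.93078824e-04, -4.12365603e+01, -2.32235706e+01,  7.30427820e-02,
        3.79292958e-02, -6.29392176e-06]), 'ee_pos': array([259.29379752, 513.22440465, 227.98351285]), 'ee_rot': array([1.79995445e+02, 5.58710317e-04, 1.53195933e+02]), 'force': array([-1.24936559, -0.28641851,  0.86727012]), 'torque': array([-0.03942864,  0.00014306, -0.01583012]), 'gripper_force': 0.0, 'gripper_width': 91.08964935746909}
```

View images.

Run:
```python
import cv2
a=cv2.imread('pics/top0.png'); cv2.imwrite('pics/top0c.png',cv2.resize(a[150:330,120:420],None,fx=2.6,fy=2.6,interpolation=cv2.INTER_CUBIC))
a=cv2.imread('pics/scene0.png'); cv2.imwrite('pics/scene0c.png',cv2.resize(a[110:350,150:500],None,fx=2.2,fy=2.2,interpolation=cv2.INTER_CUBIC))
```

```text
(no output)
```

View pics/top0c.png

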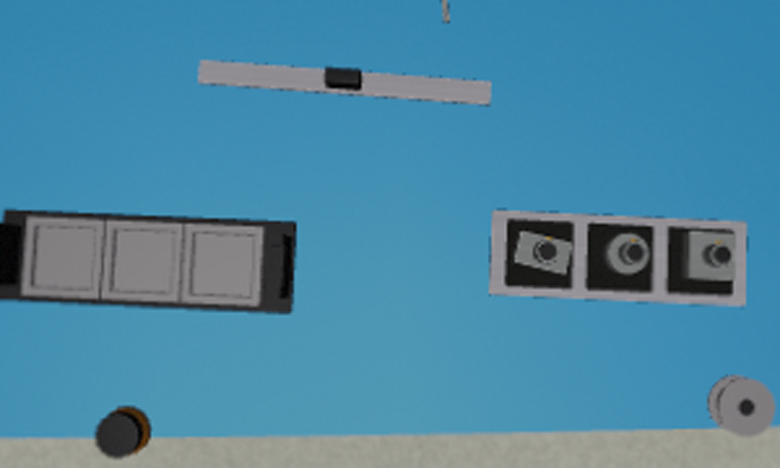

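View pics/scene0c.png

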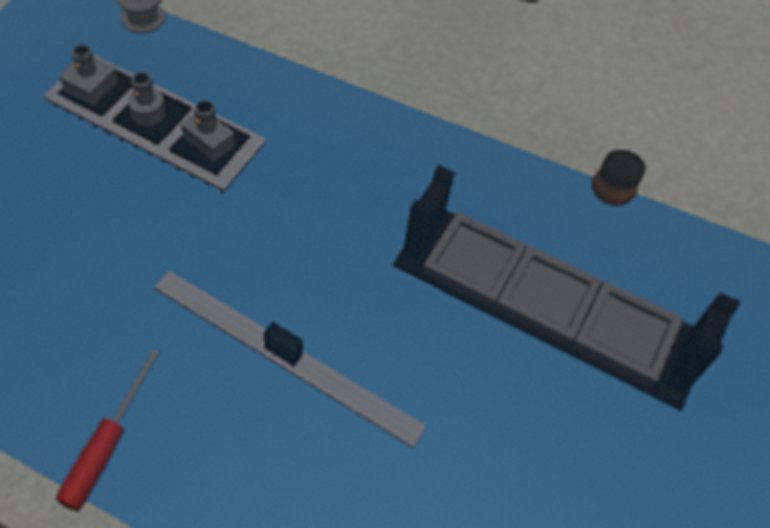

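```bash
cat > seg.py <<'E'
from h import *
def rects(p,mask,z,amin=80):
    cs,_=cv2.findContours(mask.astype(np.uint8),cv2.RETR_EXTERNAL,cv2.CHAIN_APPROX_NONE)
    for c in cs:
        if cv2.contourArea(c)<amin: continue
        w=np.array([at(p,q[0],z)[:2] for q in c],np.float32)
        (cx,cy),(a,b),t=cv2.minAreaRect(w)
        m=c[:,0].mean(0)
        print('z',z,'px',m.round(0),'centre',round(cx,1),round(cy,1),'size',round(a,1),round(b,1),'ang',round(t,1))
E
python3 - <<'E'
from seg import *
class P(dict):pass
p=viewer.grab_frame('top'); im=p['img'].astype(int)
import pickle; pickle.dump({k:p[k] for k in p},open('top0.pkl','wb'))
print([ (n,im[int(150+y/2.6),int(120+x/2.6)].tolist()) for n,x,y in [('bar',260,75),('rack',580,230),('pad',512,270),('nest',65,260),('nestrim',30,290),('sq',690,265),('rd',612,255),('obl',525,245),('case',280,300),('blue',400,200)]])
nb=(im[:,:,2]-im[:,:,0])<50
print('bar');rects(p,nb,6); print('rack/nest');rects(p,nb,20);
g=(im.min(2)>95)&((im.max(2)-im.min(2))<30)
print('light');rects(p,g,20); rects(p,g,51)
E
```

```text
[('bar', [144, 141, 147]), ('rack', [146, 143, 148]), ('pad', [25, 26, 24]), ('nest', [131, 128, 130]), ('nestrim', [131, 128, 130]), ('sq', [103, 105, 105]), ('rd', [117, 120, 120]), ('obl', [119, 122, 122]), ('case', [47, 46, 47]), ('blue', [70, 145, 180])]
bar
z 6 px [280. 210.] centre 651.9 -20.3 size 1671.8 1187.4 ang 89.2
rack/nest
z 20 px [280. 210.] centre 649.8 -20.1 size 1650.3 1172.1 ang 89.2
light
z 20 px [ 19. 376.] centre 191.7 667.9 size 85.1 15.9 ang 65.7
z 20 px [276. 260.] centre 496.1 -1.5 size 883.8 1471.2 ang 0.0
z 51 px [ 19. 376.] centre 200.3 648.6 size 82.7 15.4 ang 65.7
z 51 px [276. 260.] centre 495.9 -1.5 size 858.3 1428.8 ang 0.0
```

Mask the crop to regions.

```bash
cat > m.py <<'E'
import pickle
from seg import *
p=pickle.load(open('top0.pkl','rb')); im=p['img'].astype(int)
nb=(im[:,:,2]-im[:,:,0])<55
g=(im.min(2)>85)&((im.max(2)-im.min(2))<30)
def box(m,x0,x1,y0,y1):
    o=np.zeros_like(m);o[y0:y1,x0:x1]=m[y0:y1,x0:x1];return o
print('bar');rects(p,box(nb,190,315,165,195),3)
print('rack');rects(p,box(nb,305,412,225,275),12);rects(p,box(nb,305,412,225,275),20)
print('case');rects(p,box(nb,110,240,225,275),3)
print('nests');rects(p,box(g,122,225,228,270),20)
for n,(x0,x1) in dict(ob=(316,340),rd=(347,370),sq=(378,401)).items():
    print(n);
    rects(p,box(g,x0,x1,236,262),51,40)
E
python3 m.py
```

```text
bar
z 3 px [252. 181.] centre 693.9 57.1 size 301.1 26.8 ang 84.7
rack
z 12 px [357. 249.] centre 508.7 -216.4 size 256.9 84.8 ang 86.4
z 20 px [357. 249.] centre 508.6 -214.8 size 255.0 84.1 ang 86.4
case
z 3 px [172. 250.] centre 514.1 273.6 size 328.8 91.5 ang 86.6
nests
z 20 px [174. 250.] centre 512.6 259.2 size 238.2 78.8 ang 86.9
ob
z 51 px [329. 247.] centre 514.8 -136.1 size 51.0 30.4 ang 75.0
rd
z 51 px [361. 247.] centre 512.5 -217.8 size 35.6 35.1 ang 88.9
sq
z 51 px [393. 248.] centre 508.6 -297.6 size 38.3 45.3 ang 87.5
```

```bash
cat >> m.py <<'E'
print('---')
for c in [(329.6,246.2),(362.7,246.9),(395.4,248.1)]:
    a=np.round(at(p,c,83),1); print(a)
a=p['img'][230:268,305:415][:,:,::-1]; a=cv2.resize(a,None,fx=7.2,fy=7.2,interpolation=cv2.INTER_CUBIC)
a=np.clip(a.astype(float)*1.6,0,255).astype(np.uint8)
def o(X): u=(proj(p,X)-[305,230]+.5)*7.2; return tuple(int(v) for v in u)
for n,X,yw,sx,sy in [('o',(513.9,-136.1),-15,32,52),('r',(510.5,-216.5),-3,40,40),('s',(505.6,-297.6),-2.5,46,46)]:
    Rm=R.from_euler('z',yw,degrees=True).as_matrix()
    q=np.array([o(np.array([*X,51])+Rm@[sx/2*i,sy/2*j,0]) for i,j in [(1,1),(1,-1),(-1,-1),(-1,1)]])
    cv2.polylines(a,[q],True,(0,0,255),1)
    q=np.array([o([X[0]+11*np.cos(t),X[1]+11*np.sin(t),83]) for t in np.arange(0,6.3,.3)]);cv2.polylines(a,[q],True,(0,255,0),1)
cv2.imwrite('pics/noz.png',a)
E
python3 m.py | sed -n '/---/,$p'
```

```text
---
[ 515.1 -134.5   83. ]
[ 512.  -215.3   83. ]
[ 507.5 -295.6   83. ]
```

View pics/noz.png

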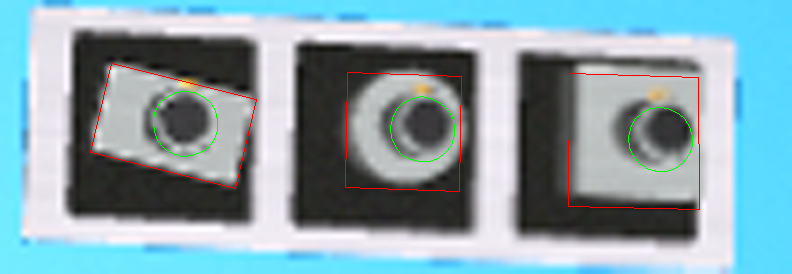

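```bash
cat > go.py <<'E'
# python3 go.py x y z yaw [maxstep_mm]  -> rows from the present pose (tool pointing down)
import sys
from h import *
a=[float(v) for v in sys.argv[1:]]; step=a[4] if len(a)>4 else 36
s=sensors.state(); P=np.array(s['ee_pos'],float); M=rot(s['ee_rot'])
T=np.array(a[:3]); MT=rot([180,0,a[3]])
rv=R.from_matrix(M.T@MT).as_rotvec()
n=int(max(1,np.ceil(np.linalg.norm(T-P)/step),np.ceil(np.linalg.norm(rv)/.115)))
rows=[]
for i in range(n):
    k=n-i; sh=np.round(M.T@(T-P)/k/10,2); w=np.round(R.from_matrix(M.T@MT).as_rotvec()/k,3)
    P=P+M@sh*10; M=M@R.from_rotvec(w).as_matrix(); rows.append([*map(float,sh),*map(float,w)])
print(np.round(s['ee_pos'],1),np.round(s['ee_rot'],1),'t',round(s['time_s'],1),'n',n)
for i in range(0,n,5): print([(0 if v==0 else round(v,3)) for r in rows[i:i+5] for v in r])
E
python3 go.py 514.3 -136 200 75
```

```text
[259.3 513.2 228. ] [180.   -0.  153.2] t 1.1 n 20
[-2.6, -2.32, 0.14, 0, 0, 0.068, -2.75, -2.14, 0.14, 0, 0, 0.068, -2.89, -1.95, 0.14, 0, 0, 0.068, -3.02, -1.75, 0.14, 0, 0, 0.068, -3.13, -1.54, 0.14, 0, 0, 0.068]
[-3.23, -1.32, 0.14, 0, 0, 0.068, -3.31, -1.1, 0.14, 0, 0, 0.068, -3.38, -0.87, 0.14, 0, 0, 0.068, -3.43, -0.64, 0.14, 0, 0, 0.068, -3.46, -0.41, 0.14, 0, 0, 0.068]
[-3.48, -0.17, 0.14, 0, 0, 0.068, -3.49, 0.07, 0.14, 0, 0, 0.069, -3.47, 0.31, 0.14, 0, 0, 0.068, -3.45, 0.54, 0.14, 0, 0, 0.069, -3.4, 0.78, 0.14, 0, 0, 0.068]
[-3.34, 1.01, 0.14, 0, 0, 0.069, -3.26, 1.24, 0.14, 0, 0, 0.068, -3.17, 1.45, 0.14, 0, 0, 0.069, -3.06, 1.67, 0.14, 0, 0, 0.068, -2.94, 1.88, 0.13, 0, 0, 0.069]
```

Emit:
step_arm(
  plan=[-2.6,-2.32,0.14,0,0,0.068,-2.75,-2.14,0.14,0,0,0.068,-2.89,-1.95,0.14,0,0,0.068,-3.02,-1.75,0.14,0,0,0.068,-3.13,-1.54,0.14,0,0,0.068],
  hand=6,
)

```text
time_s: 1.57
ee_pos: [323.2, 349.5, 221.0]
ee_rot: [180.0, 0.0, 133.6]
force: [0.5, 0.7, -0.3]
gripper_width: 61.6
gripper_force: 0.0
```

Emit:
step_arm(
  plan=[-3.23,-1.32,0.14,0,0,0.068,-3.31,-1.1,0.14,0,0,0.068,-3.38,-0.87,0.14,0,0,0.068,-3.43,-0.64,0.14,0,0,0.068,-3.46,-0.41,0.14,0,0,0.068],
)

```text
time_s: 1.98
ee_pos: [387.0, 187.0, 214.2]
ee_rot: [179.9, -0.0, 114.1]
force: [1.5, 0.3, 0.4]
gripper_width: 59.9
gripper_force: 0.0
```

Emit:
step_arm(
  plan=[-3.48,-0.17,0.14,0,0,0.068,-3.49,0.07,0.14,0,0,0.069,-3.47,0.31,0.14,0,0,0.068,-3.45,0.54,0.14,0,0,0.069,-3.4,0.78,0.14,0,0,0.068],
)

```text
time_s: 2.4
ee_pos: [450.9, 24.6, 207.1]
ee_rot: [180.0, -0.0, 94.4]
force: [1.2, 0.5, -0.3]
gripper_width: 60.2
gripper_force: 0.0
```

Emit:
step_arm(
  plan=[-3.34,1.01,0.14,0,0,0.069,-3.26,1.24,0.14,0,0,0.068,-3.17,1.45,0.14,0,0,0.069,-3.06,1.67,0.14,0,0,0.068,-2.94,1.88,0.13,0,0,0.069],
)

```text
time_s: 2.82
ee_pos: [514.7, -137.8, 200.1]
ee_rot: [180.0, -0.0, 74.8]
force: [-0.3, -0.7, 0.1]
gripper_width: 59.7
gripper_force: 0.0
```

Emit:
step_arm(
  plan=[0,0,0,0,0,0,0,0,0,0,0,0],
)

```text
time_s: 2.98
ee_pos: [514.5, -137.3, 199.6]
ee_rot: [-180.0, -0.0, 74.9]
force: [-0.9, 1.7, 0.2]
gripper_width: 60.2
gripper_force: 0.0
```

```bash
python3 go.py 514.3 -136 68 75 30
```

```text
[ 514.5 -137.3  199.6] [-180.    -0.    74.9] t 3.0 n 5
[0.02, -0.01, 2.63, 0, 0, -0.001, 0.02, -0.01, 2.63, 0, 0, 0, 0.02, -0.01, 2.63, 0, 0, -0.001, 0.03, -0.01, 2.64, 0, 0, 0, 0.02, -0.01, 2.63, -0.001, 0, -0.001]
```

Emit:
step_arm(
  plan=[0.1,-0.05,2.63,0,0,0,0,0,2.63,0,0,0,0,0,2.63,0,0,0,0,0,2.64,0,0,0,0,0,2.63,0,0,0],
)

```text
time_s: 3.4
ee_pos: [513.6, -133.3, 67.8]
ee_rot: [180.0, -0.0, 75.1]
force: [-0.1, 0.7, 0.1]
gripper_width: 60.0
gripper_force: 0.0
```

Emit:
step_arm(
  plan=[0,0,0,0,0,0,0,0,0,0,0,0],
)

```text
time_s: 3.57
ee_pos: [513.1, -133.6, 68.0]
ee_rot: [-179.8, -0.0, 75.1]
force: [0.3, 0.1, -0.3]
gripper_width: 60.3
gripper_force: 0.0
```

Run:
```python
from h import *
p=viewer.grab_frame('scene')
a=p['img'][100:200,190:300][:,:,::-1]; a=cv2.resize(a,None,fx=5,fy=5,interpolation=cv2.INTER_CUBIC)
cv2.imwrite('pics/g1.png',np.clip(a.astype(float)*1.5,0,255).astype(np.uint8))
```

```text
(no output)
```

View pics/g1.png

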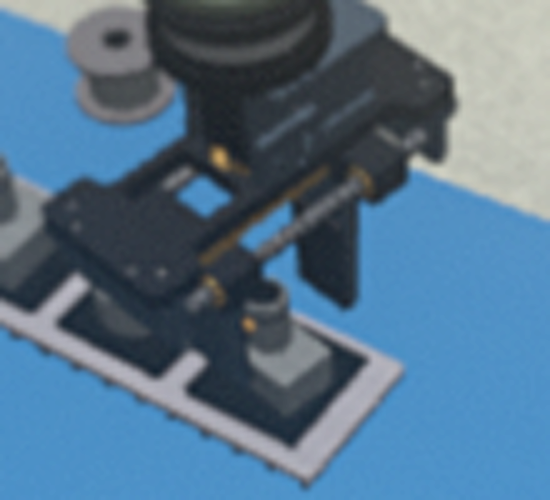

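Emit:
step_arm(
  plan=[0,0,0,0,0,0,0,0,0,0,0,0,0,0,0,0,0,0,0,0,0,0,0,0,0,0,0,0,0,0],
  hand=1.5,
  newtons=20,
)

```text
time_s: 4.03
ee_pos: [514.4, -135.0, 69.1]
ee_rot: [179.9, -0.0, 75.0]
force: [0.3, 1.3, 0.1]
gripper_width: 29.5
gripper_force: 0.0
```

Emit:
step_arm(
  plan=[0,0,0,0,0,0,0,0,0,0,0,0,0,0,0,0,0,0,0,0,0,0,0,0],
)

```text
time_s: 4.37
ee_pos: [514.5, -135.0, 68.8]
ee_rot: [179.9, -0.0, 75.0]
force: [-0.2, -0.5, 2.4]
gripper_width: 21.4
gripper_force: 20.0
```

```bash
python3 - <<'E'
from h import *
for i in range(4): print(sensors.state()['ee_pos'])
p=viewer.grab_frame('top')
for n in ['nozzle_oblong_mid','nozzle_round_mid']:
  for r in viewer.pinpoint(n,p)[:1]: print(n,r['score'],at(p,r['location'],54.5))
p=viewer.grab_frame('scene'); save(p,'s2')
for n in ['nozzle_oblong_mid','nozzle_round_mid']:
  for r in viewer.pinpoint(n,p)[:1]: print(n,r['score'],at(p,r['location'],54.5))
for i in range(2): print(sensors.state()['ee_pos'])
E
python3 go.py 508 179.3 140 86.8
```

```text
[ 514.49869604 -135.04168672   68.76474844]
[ 514.49869604 -135.04168672   68.76474844]
[ 514.49869604 -135.04168672   68.76474844]
[ 514.49869604 -135.04168672   68.76474844]
nozzle_oblong_mid 0.62 [ 516.54345836 -134.5986255    54.5       ]
nozzle_round_mid 0.73 [ 537.83154168 -266.99126886   54.5       ]
[ 514.49171785 -135.03227307   68.75130496]
[ 514.49171785 -135.03227307   68.75130496]
[ 514.5 -135.    68.8] [179.9  -0.   75. ] t 4.7 n 9
[3.35, -0.97, -0.79, 0, 0, -0.023, 3.38, -0.9, -0.79, 0, 0, -0.023, 3.4, -0.82, -0.79, 0, 0, -0.023, 3.41, -0.74, -0.79, 0, 0, -0.023, 3.43, -0.66, -0.79, 0, 0, -0.023]
[3.44, -0.58, -0.8, 0, 0, -0.023, 3.46, -0.5, -0.79, 0, 0, -0.023, 3.47, -0.42, -0.8, 0, 0, -0.023, 3.48, -0.35, -0.79, 0.001, 0, -0.022]
```

Emit:
step_arm(
  plan=[0,0,-2,0,0,0,0,0,-4,0,0,0,0,0,-4,0,0,0],
)

```text
time_s: 4.92
ee_pos: [512.1, -134.3, 167.4]
ee_rot: [-179.6, -0.0, 75.0]
force: [0.6, 0.5, 0.1]
gripper_width: 21.7
gripper_force: 20.0
```

Emit:
step_arm(
  plan=[3.35,-0.97,0,0,0,-0.023,3.38,-0.9,0,0,0,-0.023,3.4,-0.82,0,0,0,-0.023,3.41,-0.74,0,0,0,-0.023,3.43,-0.66,0,0,0,-0.023],
)

```text
time_s: 5.33
ee_pos: [509.3, 41.2, 167.7]
ee_rot: [-179.9, 0.0, 81.6]
force: [0.7, 0.1, -1.1]
gripper_width: 21.5
gripper_force: 20.0
```

Emit:
step_arm(
  plan=[3.44,-0.58,0,0,0,-0.023,3.46,-0.5,0,0,0,-0.023,3.47,-0.42,0,0,0,-0.023,3.48,-0.35,0,0,0,-0.022],
)

```text
time_s: 5.67
ee_pos: [506.5, 181.0, 167.6]
ee_rot: [-179.9, 0.0, 86.9]
force: [0.5, -0.1, -0.2]
gripper_width: 21.6
gripper_force: 20.0
```

Emit:
step_arm(
  plan=[0,0,0,0,0,0,0,0,0,0,0,0,0,0,0,0,0,0,0,0,0,0,0,0,0,0,0,0,0,0],
)

```text
time_s: 6.08
ee_pos: [507.6, 178.2, 168.2]
ee_rot: [-180.0, 0.0, 86.7]
force: [0.7, 0.7, -0.3]
gripper_width: 21.2
gripper_force: 20.0
```

```bash
python3 - <<'E'
from h import *
p=viewer.grab_frame('scene'); s=sensors.state(); t=s['ee_pos']; print(t)
for n,z in [('nozzle_oblong_mid',t[2]-14.5),('nest_left_floor',12),('nest_middle_floor',12),('nest_right_floor',12)]:
  for r in viewer.pinpoint(n,p)[:1]: print(n,r['score'],at(p,r['location'],z),r['location'])
a=p['img'][150:300,300:500][:,:,::-1]; a=cv2.resize(a,None,fx=4,fy=4,interpolation=cv2.INTER_CUBIC)
cv2.imwrite('pics/g2.png',np.clip(a.astype(float)*1.5,0,255).astype(np.uint8))
E
python3 go.py 508 180.3 80 86.8
```

```text
[507.70104814 178.25952474 168.36484745]
nozzle_oblong_mid 0.66 [518.92225421 179.8183877  153.86484745] [376.2, 191.0]
nest_left_floor 0.79 [511.9285266  341.07985205  12.        ] [436.8, 258.2]
nest_middle_floor 0.72 [506.31498088 261.11447263  12.        ] [401.2, 240.6]
nest_right_floor 0.68 [512.65205609 180.0470569   12.        ] [365.4, 227.8]
[507.8 178.9 168.5] [180.   -0.   86.7] t 6.3 n 3
[0.05, 0, 2.95, 0, 0, 0, 0.05, 0.01, 2.95, 0, 0, -0.001, 0.04, 0, 2.95, 0, 0, 0]
```

View pics/g2.png

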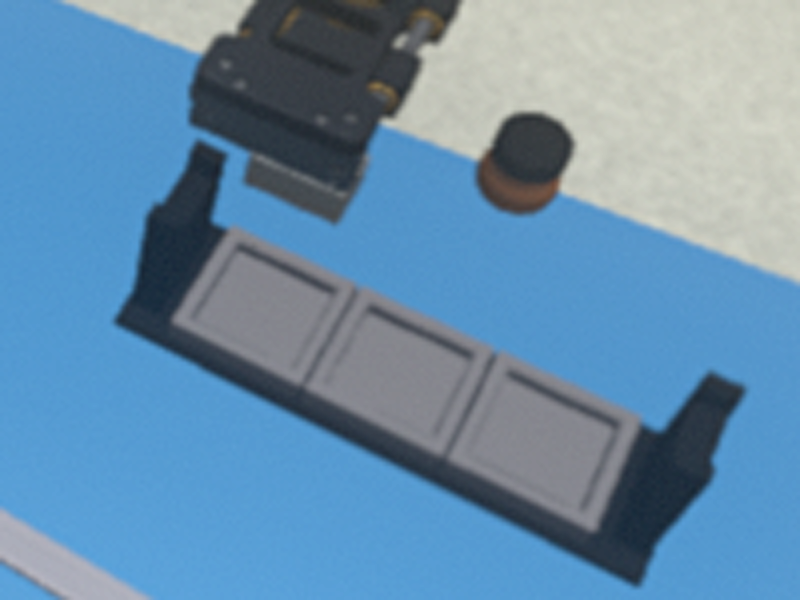

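Emit:
step_arm(
  plan=[0.1,0,2.95,0,0,0,0,0,2.95,0,0,0,0,0,2.95,0,0,0],
)

```text
time_s: 6.58
ee_pos: [508.3, 180.4, 79.7]
ee_rot: [179.9, -0.1, 86.8]
force: [0.5, -0.7, -1.3]
gripper_width: 21.6
gripper_force: 20.0
```

Emit:
step_arm(
  plan=[0,0,0,0,0,0,0,0,0,0,0,0,0,0,0,0,0,0,0,0,0,0,0,0,0,0,0,0,0,0],
)

```text
time_s: 7.0
ee_pos: [509.0, 180.9, 81.9]
ee_rot: [179.8, -0.1, 86.8]
force: [-0.0, -0.9, -1.0]
gripper_width: 21.8
gripper_force: 20.0
```

Emit:
step_arm(
  plan=[0,0,0,0,0,0,0,0,0,0,0,0,0,0,0,0,0,0,0,0,0,0,0,0,0,0,0,0,0,0],
)

```text
time_s: 7.42
ee_pos: [507.8, 180.5, 80.1]
ee_rot: [180.0, -0.0, 86.8]
force: [0.2, 0.4, -0.4]
gripper_width: 21.3
gripper_force: 20.0
```

```bash
cat > look.py <<'E'
# crop of camera with nest outlines and a skirt outline: look.py cam name  x0 x1 y0 y1 [x y zfoot yaw sx sy]
import sys
from h import *
cam,name=sys.argv[1:3]; x0,x1,y0,y1=map(int,sys.argv[3:7]); b=[float(v) for v in sys.argv[7:]]
p=viewer.grab_frame(cam); k=min(780/(x1-x0),580/(y1-y0))
a=cv2.resize(p['img'][y0:y1,x0:x1][:,:,::-1],None,fx=k,fy=k,interpolation=cv2.INTER_CUBIC)
a=np.clip(a.astype(float)*1.5,0,255).astype(np.uint8)
def quad(c,z,yw,sx,sy,col):
    M=R.from_euler('z',yw,degrees=True).as_matrix()
    q=np.array([(proj(p,np.array([*c,z])+M@[sx/2*i,sy/2*j,0])-[x0,y0]+.5)*k for i,j in [(1,1),(1,-1),(-1,-1),(-1,1)]]).astype(int)
    cv2.polylines(a,[q],True,col,1)
th=-3.2; yr=np.array([-np.sin(np.radians(th)),np.cos(np.radians(th))])
for j in (-1,0,1): quad(np.array([512.6,259.2])+80*j*yr,20,th,60,60,(0,0,255))
for i in range(0,len(b),6): quad(b[i:i+2],b[i+2]+25,b[i+3],b[i+4],b[i+5],(0,255,0))
cv2.imwrite(f'pics/{name}.png',a)
E
python3 go.py 508 180.3 60 86.8
python3 look.py scene g3 310 480 180 300 508 179.3 37 -3.2 32 52
```

```text
[507.8 180.5  80.1] [180.   -0.   86.8] t 7.4 n 1
[-0.02, 0.02, 2.01, 0, 0, 0]
```

View pics/g3.png

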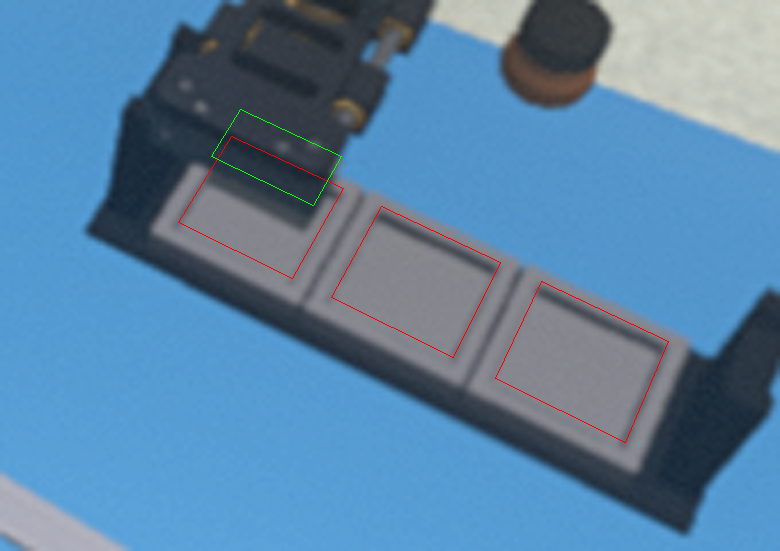

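Emit:
step_arm(
  plan=[0,0.02,0.9,0,0,0,0,0,0.9,0,0,0,0,0,0.5,0,0,0,0,0,0,0,0,0,0,0,0,0,0,0],
)

```text
time_s: 7.88
ee_pos: [507.6, 180.3, 56.2]
ee_rot: [-179.9, 0.0, 86.8]
force: [0.4, 0.4, -0.9]
gripper_width: 21.6
gripper_force: 20.0
```

Emit:
step_arm(
  plan=[0,0,0.1,0,0,0,0,0,0,0,0,0,0,0,0,0,0,0,0,0,0,0,0,0,0,0,0,0,0,0],
)

```text
time_s: 8.3
ee_pos: [508.0, 180.5, 56.1]
ee_rot: [180.0, -0.0, 86.8]
force: [0.0, -0.1, -1.5]
gripper_width: 21.7
gripper_force: 20.0
```

Emit:
step_arm(
  plan=[0,0,0.1,0,0,0,0,0,0,0,0,0,0,0,0,0,0,0,0,0,0,0,0,0],
)

```text
time_s: 8.63
ee_pos: [507.9, 180.5, 54.9]
ee_rot: [180.0, -0.0, 86.8]
force: [-0.0, 0.1, -1.2]
gripper_width: 21.4
gripper_force: 20.0
```

Emit:
step_arm(
  plan=[0,0,0.1,0,0,0,0,0,0,0,0,0,0,0,0,0,0,0,0,0,0,0,0,0],
)

```text
time_s: 8.97
ee_pos: [508.1, 180.5, 54.7]
ee_rot: [180.0, -0.0, 86.8]
force: [-1.2, -0.4, 6.3]
gripper_width: 21.5
gripper_force: 20.0
```

Emit:
step_arm(
  plan=[0,0,0.1,0,0,0,0,0,0,0,0,0,0,0,0,0,0,0,0,0,0,0,0,0],
)

```text
time_s: 9.3
ee_pos: [508.2, 180.5, 54.7]
ee_rot: [179.9, -0.0, 86.8]
force: [-3.4, -0.4, 11.9]
gripper_width: 21.5
gripper_force: 20.0
```

Emit:
step_arm(
  plan=[0,0,-0.1,0,0,0,0,0,0,0,0,0,0,0,0,0,0,0,0,0,0,0,0,0,0,0,0,0,0,0],
  hand=5,
)

```text
time_s: 9.72
ee_pos: [507.8, 180.4, 53.6]
ee_rot: [-180.0, 0.0, 86.8]
force: [0.5, -0.1, -0.5]
gripper_width: 49.3
gripper_force: 0.0
```

Emit:
step_arm(
  plan=[0,0,-1,0,0,0,0,0,-3,0,0,0,0,0,-4,0,0,0,0,0,-3,0,0,0],
)

```text
time_s: 10.05
ee_pos: [508.3, 180.6, 166.7]
ee_rot: [179.9, -0.0, 86.8]
force: [0.5, 0.8, -0.5]
gripper_width: 50.1
gripper_force: 0.0
```

```bash
python3 go.py 511.7 -216 165 86.4 40
```

```text
[508.3 180.6 166.7] [179.9  -0.   86.8] t 10.1 n 10
[-3.96, 0.26, 0.02, 0, 0, 0.001, -3.96, 0.26, 0.01, 0, 0, 0.001, -3.96, 0.26, 0.02, 0, 0, 0.001, -3.96, 0.27, 0.01, 0, 0, 0.001, -3.96, 0.27, 0.02, 0, 0, 0]
[-3.95, 0.27, 0.01, 0, 0, 0.001, -3.96, 0.28, 0.02, 0, 0, 0, -3.95, 0.27, 0.01, 0, 0, 0.001, -3.96, 0.28, 0.02, 0.001, 0, 0, -3.95, 0.28, 0.01, 0, -0.001, 0.001]
```

Emit:
step_arm(
  plan=[-3.97,0.27,0.02,0,0,0,-3.97,0.27,0.02,0,0,0,-3.97,0.27,0.02,0,0,0,-3.97,0.27,0.01,0,0,0,-3.97,0.27,0.01,0,0,0],
)

```text
time_s: 10.47
ee_pos: [510.1, -20.1, 164.0]
ee_rot: [179.9, -0.0, 86.8]
force: [0.5, -0.2, 0.8]
gripper_width: 50.2
gripper_force: 0.0
```

Emit:
step_arm(
  plan=[-3.97,0.27,0.02,0,0,0,-3.97,0.27,0.02,0,0,0,-3.97,0.27,0.02,0,0,0,-3.97,0.27,0.01,0,0,0,-3.97,0.27,0.01,0,0,0],
)

```text
time_s: 10.88
ee_pos: [512.4, -219.4, 163.1]
ee_rot: [180.0, 0.0, 86.8]
force: [1.0, -0.4, -0.8]
gripper_width: 50.1
gripper_force: 0.0
```

Emit:
step_arm(
  plan=[0,0,0,0,0,0,0,0,0,0,0,0,0,0,0,0,0,0,0,0,0,0,0,0,0,0,0,0,0,0],
)

```text
time_s: 11.3
ee_pos: [512.8, -216.0, 162.6]
ee_rot: [-180.0, -0.0, 86.9]
force: [-0.5, -0.9, -0.7]
gripper_width: 49.8
gripper_force: 0.0
```

```bash
python3 go.py 511.7 -217 68 86.4 25
python3 look.py top g4 140 230 215 282 508 179.3 12 -3.2 32 52
```

```text
[ 512.8 -216.   162.6] [-180.    -0.    86.9] t 11.3 n 4
[-0.03, -0.02, 2.36, 0, 0, 0.002, -0.03, -0.03, 2.37, 0, 0, 0.002, -0.02, -0.02, 2.36, 0, 0, 0.002, -0.03, -0.03, 2.37, 0, 0, 0.003]
```

View pics/g4.png

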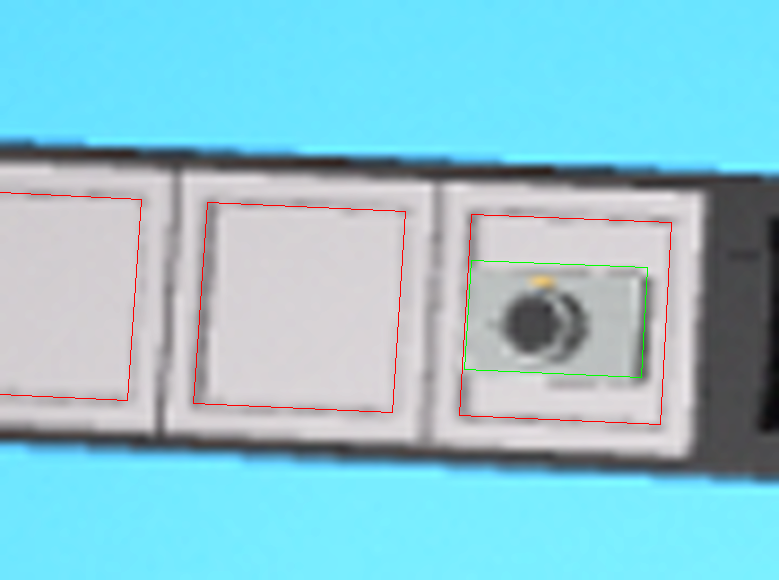

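Emit:
step_arm(
  plan=[-0.1,-0.1,2.36,0,0,0,0,0,2.37,0,0,0,0,0,2.36,0,0,0,0,0,2.37,0,0,0],
)

```text
time_s: 11.68
ee_pos: [511.9, -217.3, 67.2]
ee_rot: [179.9, 0.0, 86.9]
force: [0.3, -0.8, -0.6]
gripper_width: 49.8
gripper_force: 0.0
```

Emit:
step_arm(
  plan=[0,0,0,0,0,0,0,0,0,0,0,0,0,0,0,0,0,0,0,0,0,0,0,0,0,0,0,0,0,0],
)

```text
time_s: 12.1
ee_pos: [512.6, -218.6, 69.3]
ee_rot: [179.8, 0.1, 86.8]
force: [-0.4, 0.4, 0.1]
gripper_width: 50.2
gripper_force: 0.0
```

Emit:
step_arm(
  plan=[0,0,0,0,0,0,0,0,0,0,0,0,0,0,0,0,0,0,0,0,0,0,0,0,0,0,0,0,0,0],
  hand=1.5,
)

```text
time_s: 12.52
ee_pos: [511.9, -218.5, 67.9]
ee_rot: [180.0, 0.0, 86.8]
force: [1.1, 0.6, -0.9]
gripper_width: 21.5
gripper_force: 20.0
```

Emit:
step_arm(
  plan=[0,0,0,0,0,0,0,0,0,0,0,0,0,0,0,0,0,0,0,0,0,0,0,0,0,0,0,0,0,0],
)

```text
time_s: 12.93
ee_pos: [511.9, -218.5, 67.9]
ee_rot: [180.0, 0.0, 86.8]
force: [1.7, 0.0, 1.5]
gripper_width: 21.5
gripper_force: 20.0
```

Emit:
step_arm(
  plan=[0,0,-2,0,0,0,0,0,-4,0,0,0,0,0,-4,0,0,0,0,0,0,0,0,0,0,0,0,0,0,0],
)

```text
time_s: 13.35
ee_pos: [512.6, -218.9, 169.9]
ee_rot: [179.7, 0.1, 86.8]
force: [-0.2, 0.2, -1.5]
gripper_width: 21.1
gripper_force: 20.0
```

```bash
python3 go.py 513 259.5 168 86.8 40
```

```text
[ 512.6 -218.9  169.9] [1.797e+02 1.000e-01 8.680e+01] t 13.3 n 12
[3.98, -0.22, 0.01, 0, 0, 0, 3.98, -0.22, 0.01, 0, 0, 0, 3.98, -0.22, 0.01, 0, 0, 0, 3.98, -0.22, 0.01, 0, 0, 0, 3.98, -0.22, 0.01, 0.001, 0, 0]
[3.98, -0.22, 0.01, 0, 0, 0, 3.98, -0.22, 0.01, 0.001, 0, 0, 3.98, -0.22, 0.01, 0, 0, 0, 3.98, -0.22, 0.01, 0.001, 0, 0, 3.98, -0.22, 0, 0, 0.001, 0]
[3.98, -0.22, 0.01, 0.001, 0, 0, 3.98, -0.22, 0.01, 0, 0.001, 0]
```

Emit:
step_arm(
  plan=[3.98,-0.22,0,0,0,0,3.98,-0.22,0,0,0,0,3.98,-0.22,0,0,0,0,3.98,-0.22,0,0,0,0,3.98,-0.22,0,0,0,0],
)

```text
time_s: 13.77
ee_pos: [510.0, -17.4, 165.8]
ee_rot: [-179.8, -0.0, 86.8]
force: [0.6, -0.2, -0.4]
gripper_width: 21.5
gripper_force: 20.0
```

Emit:
step_arm(
  plan=[3.98,-0.22,0,0,0,0,3.98,-0.22,0,0,0,0,3.98,-0.22,0,0,0,0,3.98,-0.22,0,0,0,0,3.98,-0.22,0,0,0,0],
)

```text
time_s: 14.18
ee_pos: [510.2, 181.7, 165.7]
ee_rot: [-179.8, 0.1, 86.8]
force: [1.0, -0.6, 0.1]
gripper_width: 21.6
gripper_force: 20.0
```

Emit:
step_arm(
  plan=[3.98,-0.22,0,0,0,0,3.88,-0.22,0,0,0,0,0,0,0,0,0,0,0,0,0,0,0,0,0,0,0,0,0,0],
)

```text
time_s: 14.6
ee_pos: [510.8, 258.1, 166.0]
ee_rot: [-179.8, 0.1, 86.8]
force: [-0.5, -0.6, 0.1]
gripper_width: 21.9
gripper_force: 20.0
```

Emit:
step_arm(
  plan=[0,0,3,0,0,0,0,0,3,0,0,0,0,0,3,0,0,0,0,0,0,0,0,0,0,0,0,0,0,0],
)

```text
time_s: 15.02
ee_pos: [510.9, 256.9, 76.5]
ee_rot: [-179.8, 0.1, 86.7]
force: [0.2, -0.3, -1.0]
gripper_width: 21.5
gripper_force: 20.0
```

Emit:
step_arm(
  plan=[0,0,0,0,0,0,0,0,0,0,0,0,0,0,0,0,0,0,0,0,0,0,0,0,0,0,0,0,0,0],
)

```text
time_s: 15.43
ee_pos: [512.4, 259.2, 78.8]
ee_rot: [179.9, -0.1, 86.8]
force: [0.0, 0.2, -1.3]
gripper_width: 21.5
gripper_force: 20.0
```

```bash
python3 go.py 513 258 56 86.8 10
```

```text
[512.4 259.2  78.8] [ 1.799e+02 -1.000e-01  8.680e+01] t 15.4 n 3
[-0.04, 0.02, 0.76, 0.001, 0, 0, -0.04, 0.02, 0.76, 0, 0, 0, -0.03, 0.02, 0.76, 0.001, -0.001, 0]
```

Emit:
step_arm(
  plan=[-0.06,0.05,0.76,0,0,0,0,0,0.76,0,0,0,0,0,0.7,0,0,0,0,0,0,0,0,0,0,0,0,0,0,0],
)

```text
time_s: 15.85
ee_pos: [511.9, 258.1, 54.7]
ee_rot: [-179.9, 0.0, 86.8]
force: [-0.2, -0.1, -0.4]
gripper_width: 21.2
gripper_force: 20.0
```

Emit:
step_arm(
  plan=[0,0,0.1,0,0,0,0,0,0,0,0,0,0,0,0,0,0,0,0,0,0,0,0,0,0,0,0,0,0,0],
)

```text
time_s: 16.27
ee_pos: [512.5, 258.4, 54.7]
ee_rot: [180.0, -0.0, 86.8]
force: [1.3, -0.8, -1.1]
gripper_width: 21.4
gripper_force: 20.0
```

Emit:
step_arm(
  plan=[0,0,0.1,0,0,0,0,0,0,0,0,0,0,0,0,0,0,0,0,0,0,0,0,0,0,0,0,0,0,0],
)

```text
time_s: 16.68
ee_pos: [512.4, 258.4, 53.6]
ee_rot: [180.0, -0.0, 86.8]
force: [0.5, -0.1, -0.9]
gripper_width: 21.3
gripper_force: 20.0
```

Emit:
step_arm(
  plan=[0,0,0.1,0,0,0,0,0,0,0,0,0,0,0,0,0,0,0,0,0,0,0,0,0,0,0,0,0,0,0],
)

```text
time_s: 17.1
ee_pos: [512.5, 258.4, 53.5]
ee_rot: [180.0, -0.0, 86.8]
force: [-1.3, 0.0, 4.5]
gripper_width: 21.7
gripper_force: 20.0
```

Seated. Release, lift, go to the square.

Emit:
step_arm(
  plan=[0,0,0,0,0,0,0,0,0,0,0,0,0,0,0,0,0,0,0,0,0,0,0,0,0,0,0,0,0,0],
  hand=5,
)

```text
time_s: 17.52
ee_pos: [512.4, 258.3, 52.4]
ee_rot: [-180.0, 0.0, 86.8]
force: [0.3, 0.1, -0.4]
gripper_width: 49.2
gripper_force: 0.0
```

Emit:
step_arm(
  plan=[0,0,-1,0,0,0,0,0,-3,0,0,0,0,0,-4,0,0,0,0,0,-3,0,0,0,0,0,0,0,0,0],
)

```text
time_s: 17.93
ee_pos: [516.1, 260.1, 170.2]
ee_rot: [179.3, -0.4, 86.8]
force: [0.7, 0.7, 0.3]
gripper_width: 49.8
gripper_force: 0.0
```

```bash
python3 go.py 508.3 -299 165 87.5 40
```

```text
[516.1 260.1 170.2] [179.3  -0.4  86.8] t 17.9 n 14
[-3.99, 0.17, 0.01, 0.001, 0, -0.001, -3.99, 0.16, 0.01, 0.001, -0.001, -0.001, -3.99, 0.16, 0.02, 0.001, 0, -0.001, -3.99, 0.16, 0.01, 0.001, -0.001, -0.001, -3.99, 0.15, 0.02, 0.001, 0, -0.001]
[-3.99, 0.15, 0.02, 0.001, -0.001, -0.001, -3.99, 0.14, 0.02, 0.001, 0, -0.001, -3.99, 0.14, 0.02, 0.001, -0.001, -0.001, -3.99, 0.14, 0.03, 0.001, 0, -0.001, -3.99, 0.13, 0.03, 0.001, -0.001, -0.001]
[-4.0, 0.13, 0.03, 0.001, 0, -0.001, -3.99, 0.12, 0.03, 0, -0.001, 0, -4.0, 0.12, 0.03, 0.001, 0, -0.001, -3.99, 0.12, 0.03, 0, -0.001, 0]
```

Emit:
step_arm(
  plan=[-3.98,0.19,0,0,0,0,-3.98,0.19,0,0,0,0,-3.98,0.19,0,0,0,0,-3.98,0.19,0,0,0,0,-3.98,0.19,0,0,0,0],
)

```text
time_s: 18.35
ee_pos: [510.3, 57.5, 162.9]
ee_rot: [180.0, -0.0, 86.8]
force: [1.5, -0.6, -0.4]
gripper_width: 50.1
gripper_force: 0.0
```

Emit:
step_arm(
  plan=[-3.98,0.19,0,0,0,0,-3.98,0.19,0,0,0,0,-3.98,0.19,0,0,0,0,-3.98,0.19,0,0,0,0,-3.98,0.19,0,0,0,0],
)

```text
time_s: 18.77
ee_pos: [508.7, -142.0, 163.0]
ee_rot: [180.0, -0.0, 86.8]
force: [1.4, -0.1, 0.3]
gripper_width: 50.0
gripper_force: 0.0
```

Emit:
step_arm(
  plan=[-3.98,0.2,0,0,0,0,-3.98,0.2,0,0,0,0,-3.98,0.2,0,0,0,0,-3.95,0.2,0,0,0,-0.012,0,0,0,0,0,0],
)

```text
time_s: 19.18
ee_pos: [508.1, -306.0, 162.7]
ee_rot: [179.9, 0.2, 87.2]
force: [0.4, 0.5, 0.6]
gripper_width: 49.9
gripper_force: 0.0
```

Emit:
step_arm(
  plan=[0,0,0,0,0,0,0,0,0,0,0,0,0,0,0,0,0,0,0,0,0,0,0,0,0,0,0,0,0,0],
)

```text
time_s: 19.6
ee_pos: [508.4, -297.9, 162.8]
ee_rot: [180.0, -0.0, 87.6]
force: [-0.1, -0.1, 0.5]
gripper_width: 50.2
gripper_force: 0.0
```

```bash
python3 go.py 508.3 -299.5 68 87.5 25
```

```text
[ 508.4 -297.9  162.8] [180.   -0.   87.6] t 19.6 n 4
[-0.04, 0, 2.37, 0, 0, 0, -0.04, 0, 2.37, 0, 0, 0, -0.04, 0, 2.37, 0, 0, 0.001, -0.04, -0.01, 2.37, 0, 0, 0]
```

Emit:
step_arm(
  plan=[-0.1,0,2.37,0,0,0,0,0,2.37,0,0,0,0,0,2.37,0,0,0,0,0,2.37,0,0,0],
)

```text
time_s: 19.93
ee_pos: [508.5, -299.3, 67.2]
ee_rot: [180.0, 0.0, 87.6]
force: [0.8, -0.7, 0.7]
gripper_width: 50.0
gripper_force: 0.0
```

Emit:
step_arm(
  plan=[0,0,0,0,0,0,0,0,0,0,0,0,0,0,0,0,0,0,0,0,0,0,0,0,0,0,0,0,0,0],
)

```text
time_s: 20.35
ee_pos: [508.3, -300.0, 68.2]
ee_rot: [180.0, 0.0, 87.5]
force: [0.4, -0.1, 0.1]
gripper_width: 50.1
gripper_force: 0.0
```

Emit:
step_arm(
  plan=[0,0,0,0,0,0,0,0,0,0,0,0,0,0,0,0,0,0,0,0,0,0,0,0,0,0,0,0,0,0],
  hand=1.5,
)

```text
time_s: 20.77
ee_pos: [508.3, -300.3, 67.8]
ee_rot: [180.0, 0.0, 87.5]
force: [0.5, 0.5, -0.3]
gripper_width: 21.7
gripper_force: 20.0
```

Emit:
step_arm(
  plan=[0,0,0,0,0,0,0,0,0,0,0,0,0,0,0,0,0,0,0,0,0,0,0,0,0,0,0,0,0,0],
)

```text
time_s: 21.18
ee_pos: [508.3, -300.3, 67.8]
ee_rot: [180.0, 0.0, 87.5]
force: [0.9, -1.2, 1.3]
gripper_width: 21.4
gripper_force: 20.0
```

Emit:
step_arm(
  plan=[0,0,-2,0,0,0,0,0,-4,0,0,0,0,0,-4,0,0,0,0,0,0,0,0,0,0,0,0,0,0,0],
)

```text
time_s: 21.6
ee_pos: [509.2, -300.9, 170.2]
ee_rot: [179.7, 0.1, 87.5]
force: [0.3, -0.1, -0.8]
gripper_width: 21.7
gripper_force: 20.0
```

Emit:
step_arm(
  plan=[0,0,0,0,0,0,0,0,0,0,0,0,0,0,0,0,0,0,0,0,0,0,0,0,0,0,0,0,0,0],
)

```text
time_s: 22.02
ee_pos: [507.8, -300.0, 166.7]
ee_rot: [-179.9, -0.1, 87.5]
force: [-0.7, 0.4, -1.5]
gripper_width: 21.4
gripper_force: 20.0
```

```bash
python3 go.py 517.3 338.5 168 86.8 40
```

```text
[ 507.8 -300.   166.7] [-1.799e+02 -1.000e-01  8.750e+01] t 22.0 n 16
[3.99, -0.12, 0, 0, 0, 0.001, 3.99, -0.12, 0, 0, 0, 0.001, 3.99, -0.12, 0, 0, 0, 0.001, 3.99, -0.13, 0, 0, 0, 0.001, 3.99, -0.13, -0.01, 0, 0, 0.001]
[3.99, -0.14, 0, 0, 0, 0.001, 3.99, -0.14, -0.01, 0, 0, 0.001, 3.99, -0.14, 0, 0, 0, 0.001, 3.99, -0.15, -0.01, 0, 0, 0, 3.99, -0.15, 0, 0, 0, 0.001]
[3.99, -0.15, -0.01, 0, 0, 0, 3.98, -0.15, 0, 0, 0, 0.001, 3.99, -0.16, -0.01, 0, 0, 0, 3.98, -0.15, 0, -0.001, 0, 0.001, 3.99, -0.16, -0.01, 0, -0.001, 0]
[3.98, -0.16, -0.01, -0.001, 0, 0.001]
```

Emit:
step_arm(
  plan=[3.99,-0.12,0,0,0,0.001,3.99,-0.12,0,0,0,0.001,3.99,-0.12,0,0,0,0.001,3.99,-0.13,0,0,0,0.001,3.99,-0.13,0,0,0,0.001],
)

```text
time_s: 22.43
ee_pos: [510.7, -99.0, 167.4]
ee_rot: [-180.0, -0.0, 87.1]
force: [0.3, 1.5, 1.0]
gripper_width: 21.4
gripper_force: 20.0
```

Emit:
step_arm(
  plan=[3.99,-0.14,0,0,0,0.001,3.99,-0.14,0,0,0,0.001,3.99,-0.14,0,0,0,0.001,3.99,-0.15,0,0,0,0,3.99,-0.15,0,0,0,0.001],
)

```text
time_s: 22.85
ee_pos: [513.6, 100.9, 167.6]
ee_rot: [-180.0, 0.0, 87.0]
force: [0.6, -0.5, -0.4]
gripper_width: 21.6
gripper_force: 20.0
```

Emit:
step_arm(
  plan=[3.99,-0.15,0,0,0,0,3.98,-0.15,0,0,0,0.001,3.99,-0.16,0,0,0,0,3.98,-0.15,0,0,0,0.001,3.99,-0.16,0,0,0,0],
)

```text
time_s: 23.27
ee_pos: [516.6, 300.4, 167.4]
ee_rot: [-180.0, 0.0, 86.9]
force: [1.1, -0.9, -0.5]
gripper_width: 21.7
gripper_force: 20.0
```

Emit:
step_arm(
  plan=[3.98,-0.16,0,0,0,0.001,0,0,0,0,0,0,0,0,0,0,0,0,0,0,0,0,0,0,0,0,0,0,0,0],
)

```text
time_s: 23.68
ee_pos: [517.6, 336.8, 167.5]
ee_rot: [-180.0, 0.1, 86.7]
force: [-0.2, -0.4, -1.6]
gripper_width: 21.3
gripper_force: 20.0
```

Emit:
step_arm(
  plan=[0,0,3,0,0,0,0,0,3,0,0,0,0,0,3,0,0,0,0,0,0,0,0,0,0,0,0,0,0,0],
)

```text
time_s: 24.1
ee_pos: [517.2, 336.4, 77.0]
ee_rot: [-179.8, 0.1, 86.7]
force: [-0.3, -0.5, 0.5]
gripper_width: 21.7
gripper_force: 20.0
```

Emit:
step_arm(
  plan=[0,0,0,0,0,0,0,0,0,0,0,0,0,0,0,0,0,0,0,0,0,0,0,0,0,0,0,0,0,0],
)

```text
time_s: 24.52
ee_pos: [518.1, 338.5, 78.8]
ee_rot: [179.9, -0.1, 86.8]
force: [-0.2, -0.8, -0.4]
gripper_width: 21.5
gripper_force: 20.0
```

Emit:
step_arm(
  plan=[0,0,0,0,0,0,0,0,0,0,0,0,0,0,0,0,0,0,0,0,0,0,0,0,0,0,0,0,0,0],
)

```text
time_s: 24.93
ee_pos: [517.7, 338.3, 77.7]
ee_rot: [-180.0, 0.0, 86.8]
force: [0.5, 0.0, -1.1]
gripper_width: 21.5
gripper_force: 20.0
```

```bash
python3 go.py 517.3 338.6 56 86.8 10
```

```text
[517.7 338.3  77.7] [-180.     0.    86.8] t 24.9 n 3
[0.01, -0.01, 0.72, 0, 0, 0, 0.01, -0.01, 0.73, 0, 0, 0, 0.01, -0.02, 0.72, 0, 0, 0]
```

Emit:
step_arm(
  plan=[0,0,0.76,0,0,0,0,0,0.76,0,0,0,0,0,0.7,0,0,0,0,0,0,0,0,0,0,0,0,0,0,0],
)

```text
time_s: 25.35
ee_pos: [517.3, 338.0, 54.7]
ee_rot: [-179.9, 0.1, 86.8]
force: [-0.1, 0.5, -1.4]
gripper_width: 21.2
gripper_force: 20.0
```

Emit:
step_arm(
  plan=[0,0,0.1,0,0,0,0,0,0,0,0,0,0,0,0,0,0,0,0,0,0,0,0,0,0,0,0,0,0,0],
)

```text
time_s: 25.77
ee_pos: [517.8, 338.3, 54.7]
ee_rot: [180.0, -0.0, 86.8]
force: [-0.4, -0.0, -0.2]
gripper_width: 21.3
gripper_force: 20.0
```

Emit:
step_arm(
  plan=[0,0,0.1,0,0,0,0,0,0,0,0,0,0,0,0,0,0,0,0,0,0,0,0,0,0,0,0,0,0,0],
)

```text
time_s: 26.18
ee_pos: [517.7, 338.2, 53.6]
ee_rot: [180.0, -0.0, 86.8]
force: [-0.2, -0.2, -0.1]
gripper_width: 21.3
gripper_force: 20.0
```

Emit:
step_arm(
  plan=[0,0,0.1,0,0,0,0,0,0,0,0,0,0,0,0,0,0,0,0,0,0,0,0,0,0,0,0,0,0,0],
)

```text
time_s: 26.6
ee_pos: [517.9, 338.3, 53.4]
ee_rot: [180.0, -0.0, 86.8]
force: [-0.4, -1.8, 6.2]
gripper_width: 21.7
gripper_force: 20.0
```

Emit:
step_arm(
  plan=[0,0,0,0,0,0,0,0,0,0,0,0,0,0,0,0,0,0,0,0,0,0,0,0,0,0,0,0,0,0],
  hand=5,
)

```text
time_s: 27.02
ee_pos: [517.6, 338.2, 52.3]
ee_rot: [-180.0, 0.0, 86.8]
force: [0.9, 0.7, -0.2]
gripper_width: 49.3
gripper_force: 0.0
```

Emit:
step_arm(
  plan=[0,0,-1,0,0,0,0,0,-3,0,0,0,0,0,-4,0,0,0,0,0,-3,0,0,0,0,0,0,0,0,0],
)

```text
time_s: 27.43
ee_pos: [521.2, 340.4, 170.7]
ee_rot: [179.3, -0.5, 86.8]
force: [0.7, 0.6, 0.8]
gripper_width: 49.8
gripper_force: 0.0
```

Emit:
step_arm(
  plan=[0,0,0,0,0,0,0,0,0,0,0,0,0,0,0,0,0,0,0,0,0,0,0,0,0,0,0,0,0,0],
)

```text
time_s: 27.85
ee_pos: [517.2, 337.9, 161.2]
ee_rot: [-179.9, 0.1, 86.8]
force: [0.4, -0.1, -0.6]
gripper_width: 50.2
gripper_force: 0.0
```

```bash
python3 go.py 693.9 57.1 120 84.7 38
```

```text
[517.2 337.9 161.2] [-1.799e+02  1.000e-01  8.680e+01] t 27.9 n 9
[-3.0, 2.14, 0.46, 0, 0, 0.004, -3.0, 2.15, 0.46, 0, 0, 0.004, -2.99, 2.16, 0.46, 0, 0, 0.004, -2.98, 2.17, 0.46, 0, 0, 0.004, -2.97, 2.18, 0.46, 0, 0, 0.004]
[-2.96, 2.2, 0.46, -0.001, 0, 0.004, -2.95, 2.21, 0.46, 0, 0.001, 0.004, -2.94, 2.22, 0.45, -0.001, 0, 0.004, -2.94, 2.22, 0.46, 0, 0.001, 0.004]
```

Emit:
step_arm(
  plan=[-3.0,2.14,0,0,0,0.004,-3.0,2.15,0,0,0,0.004,-2.99,2.16,0.3,0,0,0.004,-2.98,2.17,0.5,0,0,0.004,-2.97,2.18,0.5,0,0,0.004],
)

```text
time_s: 28.27
ee_pos: [616.4, 180.8, 148.8]
ee_rot: [-180.0, 0.0, 85.7]
force: [1.0, 0.5, -0.3]
gripper_width: 49.8
gripper_force: 0.0
```

Emit:
step_arm(
  plan=[-2.96,2.2,0.7,0,0,0.004,-2.95,2.21,0.7,0,0,0.004,-2.94,2.22,0.7,0,0,0.004,-2.94,2.22,0.7,0,0,0.004,0,0,0,0,0,0],
)

```text
time_s: 28.68
ee_pos: [696.6, 51.1, 118.6]
ee_rot: [-179.9, 0.2, 84.4]
force: [0.1, 0.9, -0.9]
gripper_width: 50.1
gripper_force: 0.0
```

Emit:
step_arm(
  plan=[0,0,0,0,0,0,0,0,0,0,0,0,0,0,0,0,0,0,0,0,0,0,0,0,0,0,0,0,0,0],
)

```text
time_s: 29.1
ee_pos: [694.1, 58.8, 122.1]
ee_rot: [180.0, -0.0, 84.8]
force: [0.9, -0.2, -0.1]
gripper_width: 49.8
gripper_force: 0.0
```

```bash
python3 look.py top g5 115 235 215 282 508 179.3 12 -3.2 32 52 512.6 259.2 12 -3.2 40 40 517.1 339.1 12 -3.2 46 46;python3 go.py 693.9 57.1 24 84.7 20
```

```text
[694.2  58.6 122. ] [180.   -0.   84.8] t 29.1 n 5
[-0.03, 0, 1.96, 0, 0, 0, -0.03, 0, 1.96, 0, 0, 0.001, -0.03, -0.01, 1.96, 0, 0, 0, -0.03, 0, 1.96, 0, 0, 0.001, -0.04, -0.01, 1.96, 0, 0, 0]
```

View pics/g5.png

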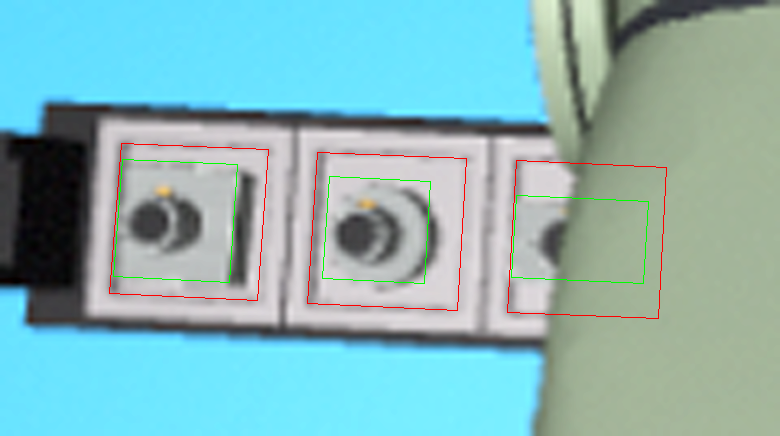

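Emit:
step_arm(
  plan=[-0.1,0,1.96,0,0,0,0,0,1.96,0,0,0,0,0,1.96,0,0,0,0,0,1.96,0,0,0,0,0,1.96,0,0,0],
)

```text
time_s: 29.57
ee_pos: [694.3, 57.2, 23.2]
ee_rot: [180.0, -0.0, 84.8]
force: [1.0, 0.9, 1.0]
gripper_width: 50.2
gripper_force: 0.0
```

Emit:
step_arm(
  plan=[0,0,0,0,0,0,0,0,0,0,0,0,0,0,0,0,0,0,0,0,0,0,0,0,0,0,0,0,0,0],
)

```text
time_s: 29.98
ee_pos: [695.4, 56.7, 25.3]
ee_rot: [179.8, -0.0, 84.7]
force: [-1.4, 0.4, 0.3]
gripper_width: 50.1
gripper_force: 0.0
```

Emit:
step_arm(
  plan=[0,0,0,0,0,0,0,0,0,0,0,0,0,0,0,0,0,0,0,0,0,0,0,0,0,0,0,0,0,0],
  hand=0.8,
  newtons=35,
)

```text
time_s: 30.4
ee_pos: [694.4, 56.5, 23.6]
ee_rot: [180.0, -0.0, 84.7]
force: [-0.1, -0.2, -0.2]
gripper_width: 19.7
gripper_force: 0.0
```

Emit:
step_arm(
  plan=[0,0,0,0,0,0,0,0,0,0,0,0,0,0,0,0,0,0,0,0,0,0,0,0,0,0,0,0,0,0],
)

```text
time_s: 30.82
ee_pos: [694.5, 56.4, 23.6]
ee_rot: [180.0, -0.0, 84.7]
force: [-0.1, -0.6, 1.0]
gripper_width: 15.9
gripper_force: 35.0
```

```bash
python3 - <<'E'
import sys
sys.argv=['look','top','g6','190','315','150','215','693.9','57.1','-19','-5.3','24','300','693.9','57.1','15','-5.3','16','36']
exec(open('look.py').read())
E
python3 go.py 514 259.2 170 86.8 38
```

```text
[694.5  56.5  23.6] [180.   -0.   84.7] t 30.9 n 9
[2.06, -2.2, -1.63, 0, 0, -0.004, 2.07, -2.2, -1.63, 0, 0, -0.004, 2.08, -2.19, -1.63, 0, 0, -0.004, 2.08, -2.18, -1.63, 0, 0, -0.004, 2.09, -2.17, -1.62, 0, 0, -0.004]
[2.1, -2.16, -1.63, 0, 0, -0.004, 2.11, -2.15, -1.62, 0, 0, -0.004, 2.12, -2.14, -1.63, 0, 0, -0.004, 2.13, -2.14, -1.62, 0, 0, -0.004]
```

View pics/g6.png

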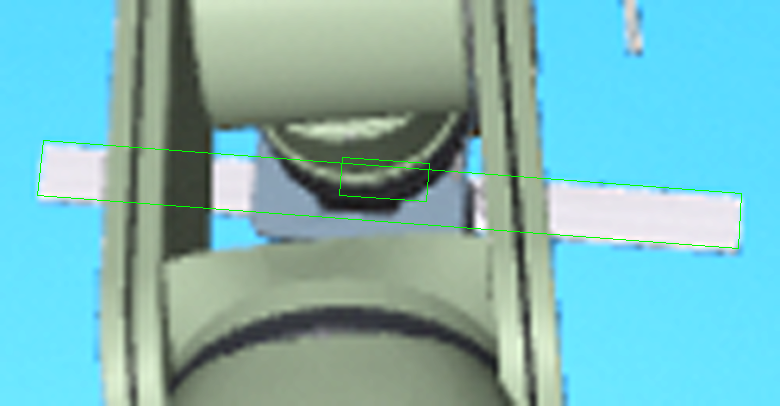

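Emit:
step_arm(
  plan=[0,0,-1,0,0,0,0,0,-2.6,0,0,0,0,0,-3.7,0,0,0,0,0,-3.7,0,0,0,0,0,-3.7,0,0,0],
)

```text
time_s: 31.28
ee_pos: [693.7, 56.5, 172.2]
ee_rot: [-179.9, 0.0, 84.7]
force: [1.1, 0.6, -1.2]
gripper_width: 15.5
gripper_force: 35.0
```

Emit:
step_arm(
  plan=[2.06,-2.2,0,0,0,-0.004,2.07,-2.2,0,0,0,-0.004,2.08,-2.19,0,0,0,-0.004,2.08,-2.18,0,0,0,-0.004,2.09,-2.17,0,0,0,-0.004],
)

```text
time_s: 31.7
ee_pos: [592.6, 169.8, 171.1]
ee_rot: [-180.0, -0.0, 85.9]
force: [-0.1, 0.4, -1.0]
gripper_width: 15.6
gripper_force: 35.0
```

Emit:
step_arm(
  plan=[2.1,-2.16,0,0,0,-0.004,2.11,-2.15,0,0,0,-0.004,2.12,-2.14,0,0,0,-0.004,2.13,-2.14,0,0,0,-0.004,0,0,0,0,0,0],
)

```text
time_s: 32.12
ee_pos: [509.9, 262.4, 171.0]
ee_rot: [-179.8, -0.1, 87.0]
force: [-0.5, -0.6, -2.4]
gripper_width: 15.9
gripper_force: 35.0
```

Emit:
step_arm(
  plan=[0,0,0,0,0,0,0,0,0,0,0,0,0,0,0,0,0,0,0,0,0,0,0,0,0,0,0,0,0,0],
)

```text
time_s: 32.53
ee_pos: [514.6, 258.4, 170.5]
ee_rot: [-180.0, 0.0, 86.7]
force: [-0.4, 0.3, -1.0]
gripper_width: 16.1
gripper_force: 35.0
```

Emit:
step_arm(
  plan=[0,0,0,0,0,0,0,0,0,0,0,0,0,0,0,0,0,0,0,0,0,0,0,0,0,0,0,0,0,0],
)

```text
time_s: 32.95
ee_pos: [514.0, 259.1, 170.5]
ee_rot: [-180.0, -0.0, 86.8]
force: [0.1, -0.4, -1.7]
gripper_width: 15.7
gripper_force: 35.0
```

```bash
python3 go.py 514.4 258.6 125 86.8 15
python3 - <<'E'
import sys
sys.argv='look scene g7 290 500 150 310 514.4 259.2 121 -3.2 24 300 514.4 259.2 127 -3.2 24 300'.split()
exec(open('look.py').read())
E
```

```text
[514.  259.1 170.5] [-180.    -0.    86.8] t 33.0 n 4
[-0.01, 0.01, 1.14, 0, 0, 0, -0.01, 0.01, 1.14, 0, 0, 0, -0.02, 0.01, 1.14, 0, 0, 0, -0.01, 0.02, 1.13, 0, 0, 0]
```

View pics/g7.png

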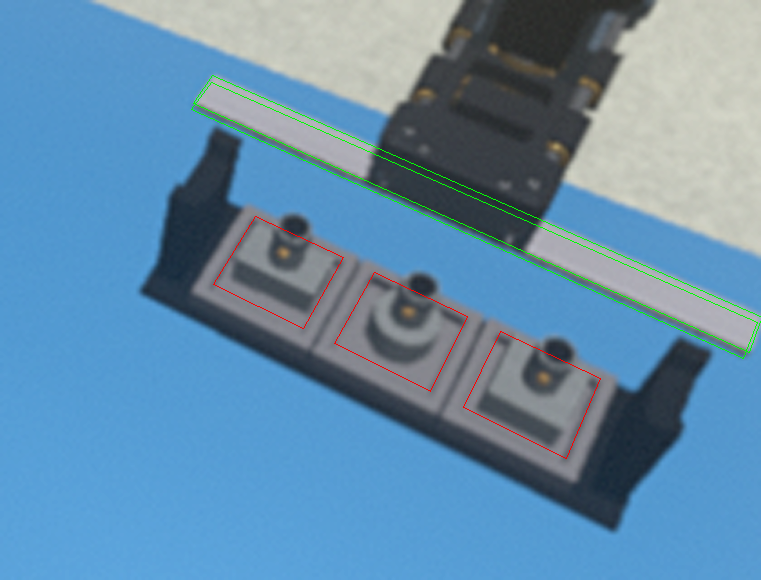

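Emit:
step_arm(
  plan=[-0.04,0.03,1.5,0,0,0,0,0,1.5,0,0,0,0,0,1.5,0,0,0,0,0,0,0,0,0,0,0,0,0,0,0],
)

```text
time_s: 33.42
ee_pos: [513.8, 258.6, 125.1]
ee_rot: [-179.9, 0.0, 86.8]
force: [-0.3, 0.8, -1.3]
gripper_width: 15.5
gripper_force: 35.0
```

Emit:
step_arm(
  plan=[0,0,0,0,0,0,0,0,0,0,0,0,0,0,0,0,0,0,0,0,0,0,0,0,0,0,0,0,0,0],
)

```text
time_s: 33.83
ee_pos: [514.4, 258.8, 126.1]
ee_rot: [180.0, -0.0, 86.8]
force: [0.2, -0.7, -2.2]
gripper_width: 15.8
gripper_force: 35.0
```

Emit:
step_arm(
  plan=[0,0,0.5,0,0,0,0,0,0.5,0,0,0,0,0,0.5,0,0,0,0,0,0.5,0,0,0,0,0,0.2,0,0,0],
)

```text
time_s: 34.25
ee_pos: [513.6, 258.5, 102.3]
ee_rot: [-179.9, 0.1, 86.8]
force: [-0.1, -0.5, -2.3]
gripper_width: 16.1
gripper_force: 35.0
```

Emit:
step_arm(
  plan=[0,0,0,0,0,0,0,0,0,0,0,0,0,0,0,0,0,0,0,0,0,0,0,0,0,0,0,0,0,0],
)

```text
time_s: 34.67
ee_pos: [514.4, 258.8, 103.8]
ee_rot: [180.0, -0.0, 86.8]
force: [-0.4, -0.3, -1.3]
gripper_width: 16.1
gripper_force: 35.0
```

```bash
python3 go.py 514.4 258.6 100 86.8 15
python3 - <<'E'
import sys
sys.argv='look scene g8 290 500 150 310 514.4 259.2 56 -3.2 24 300'.split()
exec(open('look.py').read())
E
```

```text
[514.4 258.8 103.8] [180.   -0.   86.8] t 34.7 n 1
[-0.02, 0, 0.38, 0.001, 0, 0]
```

View pics/g8.png

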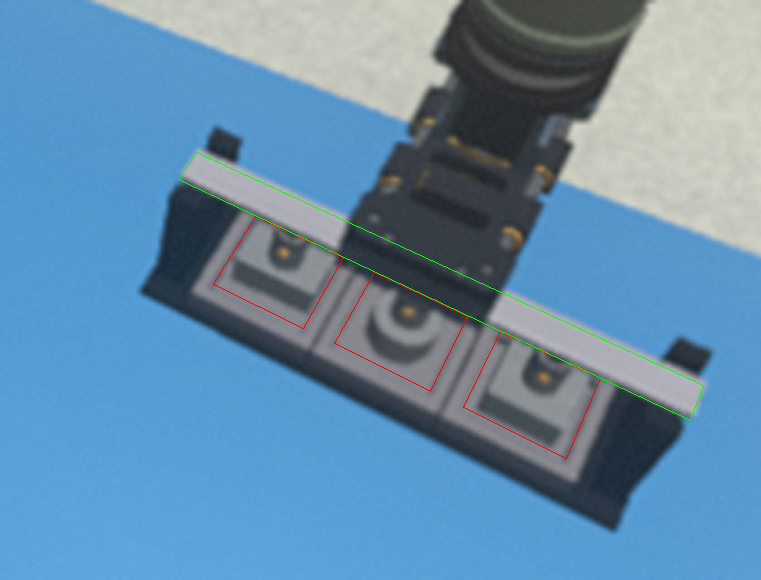

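Emit:
step_arm(
  plan=[0,0,0.2,0,0,0,0,0,0,0,0,0,0,0,0,0,0,0,0,0,0,0,0,0,0,0,0,0,0,0],
)

```text
time_s: 35.13
ee_pos: [514.3, 258.8, 101.6]
ee_rot: [180.0, -0.0, 86.8]
force: [0.1, -0.0, -1.6]
gripper_width: 16.0
gripper_force: 35.0
```

Emit:
step_arm(
  plan=[0,0,0.15,0,0,0,0,0,0,0,0,0,0,0,0,0,0,0,0,0,0,0,0,0,0,0,0,0,0,0],
)

```text
time_s: 35.55
ee_pos: [514.3, 258.8, 100.1]
ee_rot: [180.0, -0.0, 86.8]
force: [0.3, -0.3, -1.5]
gripper_width: 16.3
gripper_force: 35.0
```

Emit:
step_arm(
  plan=[0,0,0.1,0,0,0,0,0,0,0,0,0,0,0,0,0,0,0,0,0,0,0,0,0,0,0,0,0,0,0],
)

```text
time_s: 35.97
ee_pos: [514.4, 258.8, 99.5]
ee_rot: [180.0, -0.0, 86.8]
force: [-1.5, -0.6, 4.6]
gripper_width: 15.9
gripper_force: 35.0
```

Contact at 99.5, exactly as expected (bar underside z≈76). Release and rise.

Emit:
step_arm(
  plan=[0,0,0,0,0,0,0,0,0,0,0,0,0,0,0,0,0,0,0,0,0,0,0,0,0,0,0,0,0,0],
  hand=4,
)

```text
time_s: 36.38
ee_pos: [514.2, 258.8, 98.9]
ee_rot: [-180.0, 0.0, 86.8]
force: [0.4, 0.6, -0.4]
gripper_width: 40.0
gripper_force: 0.0
```

Emit:
step_arm(
  plan=[0,0,-1,0,0,0,0,0,-2,0,0,0,0,0,-3,0,0,0,0,0,-4,0,0,0,0,0,-3,0,0,0],
)

```text
time_s: 36.8
ee_pos: [514.6, 259.0, 232.4]
ee_rot: [179.9, -0.1, 86.8]
force: [1.0, 0.7, -0.6]
gripper_width: 39.9
gripper_force: 0.0
```

Emit:
step_arm(
  plan=[-4,0,0,0,0,0,-4,0,0,0,0,0,-4,0,0,0,0,0,-4,0,0,0,0,0,-4,0,0,0,0,0],
)

```text
time_s: 37.22
ee_pos: [502.6, 57.5, 230.0]
ee_rot: [179.9, -0.0, 86.8]
force: [1.1, -0.0, -0.2]
gripper_width: 39.9
gripper_force: 0.0
```

Emit:
step_arm(
  plan=[-4,0,0,0,0,0,-4,0,0,0,0,0,-4,0,0,0,0,0,-4,0,0,0,0,0,-4,0,0,0,0,0],
)

```text
time_s: 37.63
ee_pos: [491.4, -142.6, 230.1]
ee_rot: [179.9, 0.0, 86.8]
force: [0.6, -0.1, -0.1]
gripper_width: 40.0
gripper_force: 0.0
```

Emit:
step_arm(
  plan=[0,0,0,0,0,0,0,0,0,0,0,0,0,0,0,0,0,0,0,0,0,0,0,0,0,0,0,0,0,0],
)

```text
time_s: 38.05
ee_pos: [492.0, -139.3, 229.2]
ee_rot: [180.0, -0.0, 86.9]
force: [-0.5, 0.3, -0.5]
gripper_width: 39.9
gripper_force: 0.0
```

Run:
```python
import sys
sys.argv='look top g9a 105 235 215 282 512.6 259.2 57 -3.2 24 300'.split()
exec(open('look.py').read())
A=a
sys.argv='look scene g9b 290 500 160 310 512.6 259.2 57 -3.2 24 300'.split()
exec(open('look.py').read())
w=390
f=lambda i:cv2.resize(i,(540,int(i.shape[0]*540/i.shape[1])))
cv2.imwrite('pics/g9.png',np.vstack([f(A)[:260],f(a)])[:600])
```

```text
(no output)
```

View pics/g9.png

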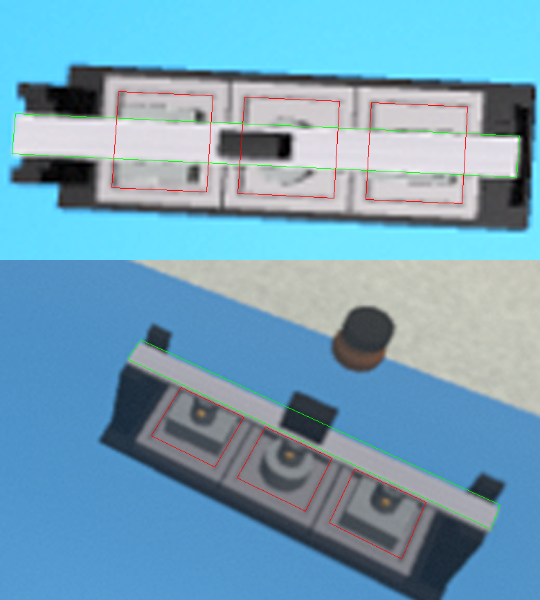

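The bar lies flat in both notches (top view ends at about (14,135) and (518,155), matching the centred outline), and the nozzles stand upright in reversed order.

```bash
python3 -c "
from workcell import env; print(env.job_done())"
```

```text
the job is handed in; nothing more can be done
None
```

The job is handed in: all three nozzles stand upright in reverse order in the case nests, each within about 2 mm of its nest's middle, and the hold-down bar lies flat and centred in the post notches with its grip block up.

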